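Check spring tongs on the setting gauge

ROBOT

A 7-joint arm with a two-finger parallel gripper is mounted at the origin on a cart in front of the work surface, level with it; the furniture and walls round the work are solid. World frame = base frame: x ahead of the robot, y to its left, z up, the work surface at z = 0. Lengths are in m, angles in rad, forces in N, time in s.
With the tool pointing down it reaches from about 0.35 to 0.9 m from the base axis. Payload 19.9 kg.
Tool frame: the origin (TCP) lies on the centre line of the jaws, within the pads' length; the fingertips stand 8 mm ahead of it and the grasp point (between the pads) lies 11 mm behind it (arm.tip_reach is the distance from the TCP to the fingertips, in m); z points along the fingers, y is the line along which they close (so a half turn about z gives the same grasp; the last joint's range is limited). The gripper opens to 94 mm and grips with 3 to 60 N. Pads are 16 mm wide; open, the fingers measure 119 mm over their backs; the gripper's body (75 mm by 177 mm) begins 78 mm behind the grasp point.
Start: joints at [-1.306, 0.417, -0.01, 1.614, 0.005, 1.111, -0.053], TCP at [0.188, 0.596, 0.213] pointing down, gripper open.
Joint ranges: [-2.81, 2.81], [-0.39, 2.02], [-1.27, 1.25], [0.06, 2.57], [-1.19, 4.33], [0.19, 2], [-2.82, 2.82]. Speed limits (rad/s): [1.89, 1.89, 2.39, 2.39, 3.01, 3.01, 3.01].

INTERFACE

Orientations are given as a unit quaternion [x, y, z, w].
In Python, from rig import arm gives the robot as it stands. The module is installed in compiled form; this text tells all that it offers.
- The arm moves only by the tool send_rows, never from a script. Its argument "plan" is text: rows parted by semicolons, each of 6 numbers parted by spaces: the shift along the tool's x, y, z in cm, then the turn, a rotation vector about the tool's x, y, z in rad. A call has 1 to 5 rows; each row shifts and turns the commanded pose from where the row before left it, along the tool's axes as they then stand; what a row does not reach is not made up. A row lasts 1/8 s, in which the tool goes at most 62.5 mm and 10.7 degrees, less where a joint would pass 70% of its speed; a pose out of reach is approached as far as the arm can. A call with a gripper value outside its range is refused whole. "claw" is the opening in per cent of the stroke, from 0 (shut) to 100 (fully open), set as the call begins (left out, the last holds). The fingers move at their own pace and stop on an object; the grip force is fixed at half the most. Time passes only in rows, so rows that do not move let the fingers close. It gives the time, the measured TCP pose, the force, the opening and the grip force at its end, in the units of the state.
- arm.observe(): the state, without advancing time (a new reading comes with each control period).
- arm.read_camera(name): name is "side" or "top"; returns a dict with "image" (400x640x3 uint8, red, green, blue), "fx", "fy", "cx", "cy" (pixels), "k1" (the pictures are not rectified: a ray, as slopes to the right and down, at radius r is drawn at 1 + k1 r^2 times it, then the intrinsics apply), "world_from_camera" (4x4, takes a point from camera to world coordinates). Camera axes: x right, y up, looking along -z (the intrinsics and any distortion apply to the point x, -y, -z); pixel columns grow to the right and rows downward; lengths in m; the calibration is good to about 2 mm. A picture is of the moment at which its call begins. There is no depth.
- arm.finish_job(): hands the job in; it is judged then, once.
The state is a dict: "time_s": time; "joints": joint angles; "joint_vel": joint speeds; "joint_torque": joint torques, N m; "eef_pos": TCP position; "ee_rot": TCP orientation; "wrist_force": force on the tool from outside, world axes, zero at the start; "ft_torque": the same for the moment, N m; "width": finger opening in m; "grasp_force": force on a finger pad.
Only numpy, scipy, OpenCV 4.12 (cv2) and the standard library are available. Lean on these libraries where they do the work, as an engineer would, in place of code of your own. Each camera call takes 0.05 s, during which the arm holds its last target. There are 200 camera calls.

TASK

Pick up the spring tongs by the orange grips, set them into the gauge by putting the stud at the joined end all the way down through the hole of the blue bracket, then squeeze the arms until each tip stands over its own green mark, and keep them there steadily: the program finishes while the gripper is still squeezing the seated tongs at that gap. Never pinch the tips closer together than the red lines between the green marks, and leave the weights and the ring standing by the work as they are.

Things in the scene. Friction and masses are not known exactly. Their poses are not given: they have to be found in the camera images.
- tongs: Loose steel spring tongs (large tweezers), 160 mm long, 46 mm high, about 0.14 kg, standing on three points: a stud at the joined end and two bent-down tips. Origin: lower end of the stud, on its axis; +x runs from the stud midway between the arms to the tips, z up. The two arms are hinged in the head and sprung apart; both always move in equally
- stud_top (a point): top of the tongs' stud, 30 mm above the origin, where it meets the flat underside of the 26 x 26 x 12 mm steel head. The stud is 8 mm in diameter, 30 mm long, and tapers to 4 mm over its last 5 mm
- grips (a point): point midway between the tongs' two flat ribbed orange grips, at x = 85 mm, z = 38 mm in the tongs' frame, near the centre of mass. Each grip is 22 mm long (x), 16 mm high. Over their outsides: 56 mm at rest, 42 mm with the tips at the green marks (grips then parallel), 32 mm at the red lines. Squeezing here takes about 5 N to start, 11 N at the green marks, 15 N at the red lines
- tong_left (a joint): closing angle (rad) of each arm of the tongs (the right arm always moves the same): 0 at rest with the tips 50 mm apart, 0.08 with the tips 28 mm apart (the green marks' spacing), 0.137 with the tips 12 mm apart (the red lines); tip gap = 50 mm - 280 mm x angle; stop at 0.17
- tip_left (a point): lower end of the tongs' left (+y) arm tip, a 5 mm round rod bent down, at x = 140 mm, z = 0 in the tongs' frame
- tip_right (a point): lower end of the tongs' right (-y) arm tip, at x = 140 mm, z = 0 in the tongs' frame
- gauge: Fixed setting gauge: aluminium base plate 200 x 96 x 5 mm with a blue-legged bracket near one end (40 x 60 mm, steel top 10 mm thick, open below). Origin: on the bench under the bracket's hole; +x runs along the plate to the marks. With the tongs' head flat on the bracket, the stud's end is 10 mm above the bench and the tips hover about 5 mm above the plate
- gauge_hole (a point): centre of the upper mouth of the bracket's through hole, 12 mm diameter with a 1.5 mm chamfer, 40 mm above the bench
- mark_left (a point): centre of the left (+y) green mark, at x = 140, y = +14, z = 5 mm in the gauge's frame: a strip 36 mm long (x), 7 mm wide. Between the green marks run two 2 mm wide red lines at y = +6 and -6 mm
- mark_right (a point): centre of the right (-y) green mark, at x = 140, y = -14, z = 5 mm in the gauge's frame, same size
- weight: small brass-coloured scale weight, 27 mm diameter, 34 mm high, a bystander; origin under its centre
- weight_2: middle brass-coloured scale weight, 35 mm diameter, 46 mm high, a bystander; origin under its centre
- weight_3: large grey scale weight, 49 mm diameter, 60 mm high, a bystander; origin under its centre
- vicat_ring_2: grey steel ring standing directly on the bench, 92 mm diameter, 40 mm high, a bystander; origin under its centre
There are look-alikes about, which are no part of the job. Of the things that look like the gauge, the smaller one is meant.

How it is judged:
On the way, in this order (a step that is already met when the one before it is completed fails the run):
1. the tongs are lifted clear of the bench in the gripper (height (world z) of tongs above 0.035 m and contact force between the fingers and tongs above 1 N), for 0.2 s.
2. the stud is down through the bracket's hole (horizontal distance between tongs and gauge_hole below 0.004 m and height (world z) of tongs below 0.016 m), for 0.2 s.
At the end, for the whole second after the job is handed in: Still squeezed by the gripper (over 3 N) at the end: stud in the hole, head within 5 mm of the bracket top, tongs level within 0.12 rad, each tip centre over its own green mark (within 3.5 mm of its centre line), arms still; tips never under 10 mm apart, bystanders moved under 20 mm (horizontal distance between tongs and gauge_hole below 0.004 m and height (world z) of tongs between 0.006 and 0.015 m and angle between tongs's own z axis and vertical below 0.12 rad and y of tip_left in the frame of gauge between 0.0105 and 0.0175 m and y of tip_right in the frame of gauge between -0.0175 and -0.0105 m and x of each of tip_left, tip_right in the frame of gauge above 0.125 m and velocity of joint tong_left between -0.05 and 0.05 rad/s and contact force between the fingers and tongs above 3 N); the arm keeps its last pose, push and grip.
It fails at once if the tips are pinched closer together than the red lines (under 10 mm) (distance between tip_left and tip_right below 0.01 m).
It fails at once if a bystander is shoved aside (over 20 mm) (distance of any of weight, weight_2, weight_3, vicat_ring_2 from where it was at the start of the episode above 0.02 m).
It also fails if it takes over 38 s, if anything falls off the work surface, if the arm or the gripper's body presses on something with over 40 N, if the wrist force passes 120 N, or if a joint passes its speed limit or range.

## Working session

There is one attempt and no reset: what is moved stays moved. The work goes in short steps, Python scripts to look and compute and a tool call to move; the robot and the scene stay as the last step left them, time stands still between calls to the robot, and variables do not carry over. Pictures are saved under pics/ and viewed, at most 10 in all, crops included, and the job is handed in when it is done.

Besides the shell and the picture viewer there is one more tool, called after "Request:" as a command line: name --argument value ..., lists and objects as JSON in quotes. send_rows: Moves the arm, as the interface text tells. Its arguments: {"type":"object","properties":{"plan":{"type":"string"},"claw":{"type":"number"}},"required":["plan"]}

```bash
mkdir -p pics; cat > h.py <<'E'
import numpy as np, cv2
from rig import arm
def cam(n):
    c=arm.read_camera(n); return c
def K(c): return np.array([[c['fx'],0,c['cx']],[0,c['fy'],c['cy']],[0,0,1.]])
def ray(c,u,v):
    p=cv2.undistortPoints(np.array([[[u,v]]],float),K(c),np.array([c['k1'],0,0,0,0.]))[0,0]
    T=np.array(c['world_from_camera']); return T[:3,3],T[:3,:3]@np.array([p[0],-p[1],-1])
def onz(c,u,v,z):
    o,d=ray(c,u,v); return o+d*(z-o[2])/d[2]
def proj(c,P):
    T=np.array(c['world_from_camera']); q=T[:3,:3].T@(np.array(P)-T[:3,3])
    x,y=q[0]/-q[2],-q[1]/-q[2]; s=1+c['k1']*(x*x+y*y)
    return np.array([c['fx']*x*s+c['cx'],c['fy']*y*s+c['cy']])
def save(n,im): cv2.imwrite('pics/'+n,cv2.cvtColor(im,cv2.COLOR_RGB2BGR))
E
python3 - <<'E'
from h import *
for n in('top','side'):
    c=cam(n); save(n+'0.png',c['image']); print(n,c['fx'],c['k1'],np.round(c['world_from_camera'],3))
print(arm.observe(),arm.tip_reach)
E
```

```text
top 387.7478275496597 -0.07948282488607654 [[ 0.003  0.986 -0.169  0.355]
 [-1.     0.006  0.017  0.177]
 [ 0.018  0.169  0.986  1.268]
 [ 0.     0.     0.     1.   ]]
side 460.03632709574435 -0.049991885680477056 [[ 0.877  0.188 -0.441 -0.115]
 [-0.48   0.324 -0.815 -1.076]
 [-0.01   0.927  0.375  0.656]
 [ 0.     0.     0.     1.   ]]
{'time_s': 0.1, 'joints': array([-1.30651396,  0.4179041 , -0.01030538,  1.61410646,  0.00469217,
        1.11070359, -0.05301461]), 'joint_vel': array([-0.00011303, -0.00266349,  0.00026571, -0.0013254 ,  0.00278375,
        0.00139343,  0.00051276]), 'joint_torque': array([ 2.12348445e-03, -8.52591348e+01,  6.41227048e-01, -4.26694214e+01,
       -4.87139588e-02,  1.62841415e-02,  1.36597928e-04]), 'eef_pos': array([0.18805659, 0.59569017, 0.21289734]), 'ee_rot': array([ 1.52300130e-01,  9.88334139e-01, -5.46970411e-04, -4.49591708e-05]), 'wrist_force': array([ 0.5607607 , -0.51435185, -0.1542102 ]), 'ft_torque': array([-0.0340174 ,  0.01786226, -0.01428746]), 'grasp_force': 0.0, 'width': 0.09411505111306802} 0.008
```

View pics/top0.png

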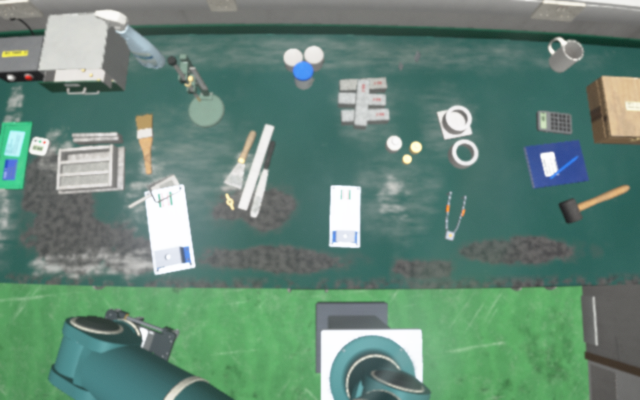

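View pics/side0.png

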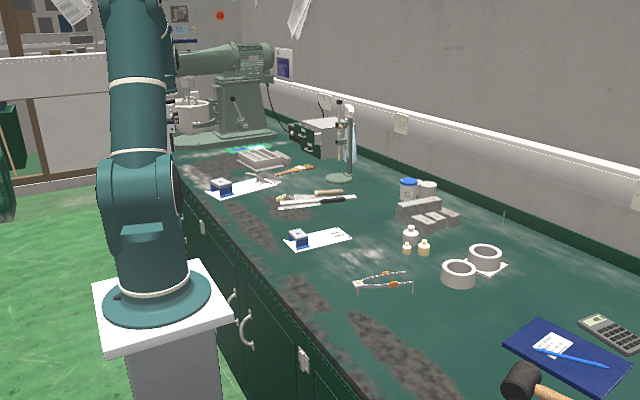

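The tongs could be the orange-gripped ones at top px (455,215) or the plain grey tweezers at (152,190), which lie on the larger gauge. The gauge could be the small one at (345,215) or the large one at (170,228). I choose the tongs at (455,215) and the gauge at (345,215), and check both in an enlarged crop.

```bash
python3 - <<'E'
from h import *
acc={}
for n in('top','side'):
    L=[cam(n) for _ in range(6)]
    im=np.mean([l['image'] for l in L],0); c=L[0]; c['image']=im.astype(np.uint8); np.save(n+'.npy',c,allow_pickle=True)
t=np.load('top.npy',allow_pickle=True).item()['image']; s=np.load('side.npy',allow_pickle=True).item()['image']
R=lambda i,k:cv2.resize(i,None,fx=k,fy=k,interpolation=cv2.INTER_CUBIC)
a=R(t[180:252,320:370],8)[:,:400]; b=R(t[186:246,430:480],8)[:,:400]
o=np.zeros((580,800,3),np.uint8); o[:576,:400]=a; o[:480,400:]=b; save('c1.png',o)
o=np.zeros((600,800,3),np.uint8); o[:300]=R(s[220:257,275:375],8)[:300]; o[300:]=R(s[260:300,345:445],8)[:300]; save('c2.png',o)
E
```

```text
Traceback (most recent call last):
ValueError: could not broadcast input array from shape (296,800,3) into shape (300,800,3)
```

View pics/c1.png

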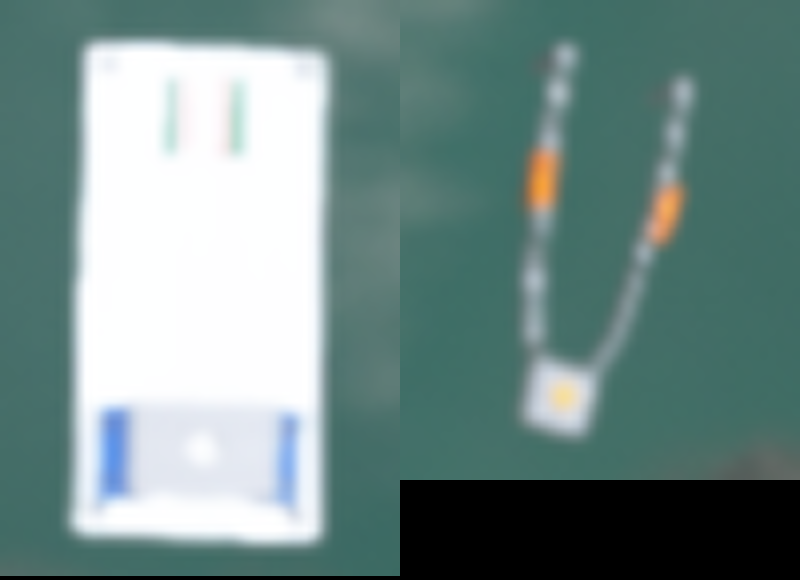

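The crop shows the tongs with two orange grips, at about (448,208) and (463,213), and the head with a yellow dot at (450.3,235.4). The small gauge has the hole at about (345,236) and the green marks at about (341,194) and (349,194). This is the right pair, so next I measure them.

```bash
cat > m.py <<'E'
from h import *
t=np.load('top.npy',allow_pickle=True).item(); s=np.load('side.npy',allow_pickle=True).item()
def blobs(im,lo,hi,box,amin=3):
    x0,y0,x1,y1=box; k=4
    r=cv2.resize(im[y0:y1,x0:x1],None,fx=k,fy=k,interpolation=cv2.INTER_CUBIC)
    m=cv2.inRange(cv2.cvtColor(r,cv2.COLOR_RGB2HSV),np.array(lo),np.array(hi))
    n,_,st,ce=cv2.connectedComponentsWithStats(m)
    return [((ce[i]+.5)/k-.5+[x0,y0],st[i][4]/k/k) for i in range(1,n) if st[i][4]/k/k>amin]
def tri(c1,p,c2,q):
    o,d=ray(c1,*p);O,D=ray(c2,*q); A=np.stack([d,-D],1); x=np.linalg.lstsq(A,O-o,rcond=None)[0]
    a,b=o+d*x[0],O+D*x[1]; return (a+b)/2,np.linalg.norm(a-b)
E
python3 - <<'E'
from m import *
np.set_printoptions(precision=4,suppress=True)
P=lambda *a:print(*a)
T=blobs(t['image'],(5,120,150),(20,255,255),(430,186,480,246)); S=blobs(s['image'],(5,120,120),(20,255,255),(345,255,445,310))
P('orange top',[(p,a,onz(t,*p,.04)) for p,a in T]); P('orange side',[(p,a,onz(s,*p,.038)) for p,a in S])
for p,_ in T:
  for q,_ in S: P(tri(t,p,s,q))
Y=blobs(t['image'],(15,50,150),(35,255,255),(440,225,460,246)); P('yellow',[(p,a,onz(t,*p,.042)) for p,a in Y])
H=blobs(t['image'],(0,0,247),(180,12,255),(338,231,352,241),1); P('hole',[(p,a,onz(t,*p,.04)) for p,a in H])
G=blobs(t['image'],(40,40,100),(95,255,255),(337,186,356,203),1); P('green',[(p,a,onz(t,*p,.005)) for p,a in G])
# plate outline
r=t['image'][176:256,322:368]; k=4; R=cv2.resize(r,None,fx=k,fy=k,interpolation=cv2.INTER_CUBIC)
h=cv2.cvtColor(R,cv2.COLOR_RGB2HSV); m=((h[...,2]>175)|((h[...,0]>100)&(h[...,0]<125)&(h[...,2]>140))).astype(np.uint8)
m=cv2.morphologyEx(m,cv2.MORPH_CLOSE,np.ones((41,41)))
c=max(cv2.findContours(m,0,2)[0],key=cv2.contourArea)[:,0]
w=np.array([onz(t,*((p+.5)/k-.5+[322,176]),.005)[:2] for p in c],np.float32)
P('plate',cv2.minAreaRect(w)); P(cv2.boxPoints(cv2.minAreaRect(w)))
# head outline
r=t['image'][226:246,440:462];R=cv2.resize(r,None,fx=8,fy=8,interpolation=cv2.INTER_CUBIC)
m=(cv2.cvtColor(R,cv2.COLOR_RGB2HSV)[...,2]>165).astype(np.uint8); m=cv2.morphologyEx(m,cv2.MORPH_OPEN,np.ones((25,25)))
c=max(cv2.findContours(m,0,2)[0],key=cv2.contourArea)[:,0]
w=np.array([onz(t,*((p+.5)/8-.5+[440,226]),.042)[:2] for p in c],np.float32); P('head',cv2.minAreaRect(w))
h=s['image']; R=lambda i,k:cv2.resize(i,None,fx=k,fy=k,interpolation=cv2.INTER_CUBIC)
o=np.zeros((600,800,3),np.uint8); o[:296]=R(h[220:257,275:375],8); o[300:]=R(h[258:300,345:445],8)[:300]; save('c2.png',o)
E
```

```text
orange top [(array([447.2398, 208.019 ]), np.float64(17.6875), array([ 0.5365, -0.2485,  0.04  ])), (array([463.0089, 211.994 ]), np.float64(10.5), array([ 0.5237, -0.3004,  0.04  ]))]
orange side [(array([385.1648, 271.8805]), np.float64(14.125), array([ 0.5415, -0.233 ,  0.038 ])), (array([392.6238, 283.8933]), np.float64(39.375), array([ 0.5223, -0.2905,  0.038 ]))]
(array([ 0.534 , -0.2452,  0.0469]), np.float64(0.003350147864987612))
(array([ 0.5434, -0.2595,  0.0138]), np.float64(0.006760819239027572))
(array([ 0.5121, -0.2828,  0.0742]), np.float64(0.015573927066545768))
(array([ 0.5205, -0.2974,  0.0432]), np.float64(0.006227720962603516))
yellow [(array([449.9738, 235.0581]), np.float64(5.375), array([ 0.4486, -0.2526,  0.042 ]))]
hole [(array([344.7109, 235.7699]), np.float64(12.1875), array([0.4459, 0.0858, 0.04  ]))]
green []
plate ((0.5147247910499573, 0.08319535851478577), (0.10343053936958313, 0.206717848777771), 88.48966217041016)
[[0.41   0.0342]
 [0.6167 0.0288]
 [0.6194 0.1322]
 [0.4128 0.1376]]
head ((0.4480559527873993, -0.2515324354171753), (0.02686954289674759, 0.026810789480805397), 77.79537963867188)
```

View pics/c2.png

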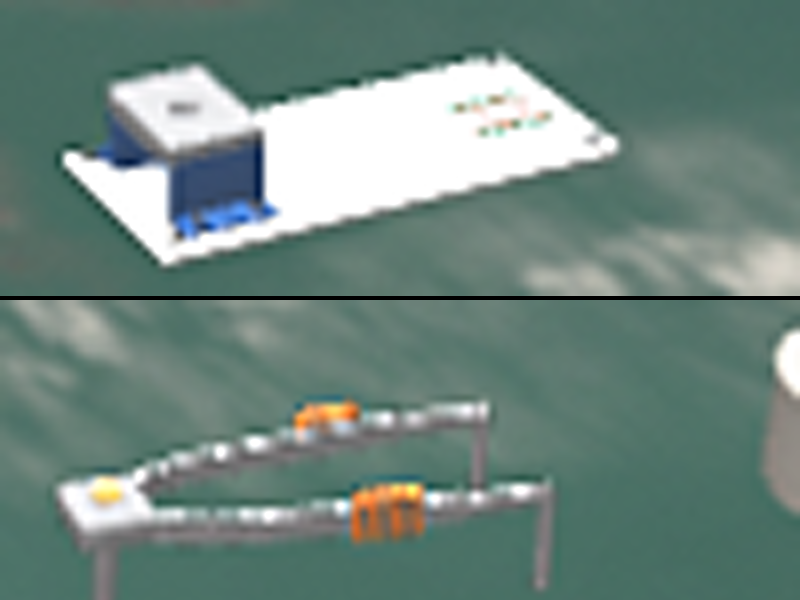

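The side view shows the hole at about (297.5,233.2) and the tongs' dot at about (358,282). Their sizes match the description: grips 85 mm from the stud and 53 mm apart, and a 27 mm head. Now I move over the grips.

Request:
send_rows --plan "-3.7 -4.5 0 0 0 0;-3.7 -4.5 0 0 0 0;-3.7 -4.5 0 0 0 0;-3.7 -4.5 0 0 0 0;-3.7 -4.5 0 0 0 0" --claw 100

```text
time_s: 1.32
eef_pos: [0.2973, 0.324, 0.2137]
ee_rot: [0.152, 0.988, 0.0, 0.0]
wrist_force: [0.9, 0.6, 0.3]
width: 0.0943
grasp_force: 0.0
```

Request:
send_rows --plan "-3.7 -4.5 0 0 0 0;-3.7 -4.5 0 0 0 0;-3.7 -4.5 0 0 0 0;-3.7 -4.5 0 0 0 0;-3.7 -4.5 0 0 0 0"

```text
time_s: 1.95
eef_pos: [0.406, 0.0537, 0.2139]
ee_rot: [0.152, 0.988, 0.0, 0.0]
wrist_force: [0.5, 0.9, 0.4]
width: 0.094
grasp_force: 0.0
```

Request:
send_rows --plan "-3.7 -4.5 0 0 0 0;-3.7 -4.5 0 0 0 0;-3.7 -4.5 0 0 0 0;-3.7 -4.5 0 0 0 0;0 0 0 0 0 -0.056"

```text
time_s: 2.58
eef_pos: [0.4928, -0.1648, 0.2133]
ee_rot: [0.127, 0.992, -0.001, -0.0]
wrist_force: [-0.5, 0.6, -0.5]
width: 0.0941
grasp_force: 0.0
```

```bash
cat >> m.py <<'E'
from scipy.spatial.transform import Rotation as Ro
def to(target,yaw):
    "delta in tool axes (cm), then turn about tool z so tool y heads at yaw+90deg"
    o=arm.observe(); R=Ro.from_quat(o['ee_rot']); M=R.as_matrix()
    h=np.arctan2(M[1,1],M[0,1]); d=(h-(yaw+np.pi/2)+np.pi/2)%np.pi-np.pi/2
    print('t',round(o['time_s'],2),'pos',o['eef_pos'].round(4),'head',round(h,4),'tilt z',M[:,2].round(3),'F',o['wrist_force'].round(1),'w',round(o['width'],4),'g',round(o['grasp_force'],1))
    print('delta cm',(100*R.inv().apply(np.array(target)-o['eef_pos'])).round(2),'turn z',round(d,4))
E
python3 - <<'E'
from m import *
np.set_printoptions(precision=4,suppress=True)
print('hole tri',tri(t,(344.71,235.77),s,(297.5,233.2)),'side@.04',onz(s,297.5,233.2,.04))
print('dot tri',tri(t,(449.97,235.06),s,(358,281)))
print('marks',onz(t,340.8,194,.005),onz(t,349.1,194,.005))
to((.530,-.2745,.2),-.25)
E
```

```text
hole tri (array([0.4442, 0.0866, 0.0419]), np.float64(0.0032446044383749937)) side@.04 [0.4444 0.0906 0.04  ]
dot tri (array([ 0.4467, -0.2496,  0.0481]), np.float64(0.0030961155723321886))
marks [0.5868 0.0954 0.005 ] [0.587  0.0678 0.005 ]
t 2.58 pos [ 0.4928 -0.1648  0.2133] head 1.3169 tilt z [-0.    -0.002 -1.   ] F [-0.5  0.6 -0.5] w 0.0941 g 0.0
delta cm [-6.36 -9.68  1.36] turn z -0.0039
```

Request:
send_rows --plan "-2.1 -3.2 3 0 0 0;-2.1 -3.2 3 0 0 0;-2.0 -3.2 3 0 0 0;0 0 0 0 0 0"

```text
time_s: 3.08
eef_pos: [0.5275, -0.2713, 0.1212]
ee_rot: [0.126, 0.992, -0.0, -0.002]
wrist_force: [-1.1, 0.6, 0.5]
width: 0.0943
grasp_force: 0.0
```

```bash
python3 - <<'E'
from m import *
to((.5285,-.273,.027),-.25)
a=cam('top')['image'];b=cam('side')['image']
R=lambda i,k:cv2.resize(i,None,fx=k,fy=k,interpolation=cv2.INTER_CUBIC)
o=np.zeros((600,800,3),np.uint8); o[:,:400]=R(a[165:265,420:487],6)[:600,:400]; o[:,400:]=R(b[210:310,345:412],6)[:600,:400]; save('c3.png',o)
E
```

```text
t 3.08 pos [ 0.5275 -0.2713  0.1212] head 1.318 tilt z [-0.004 -0.001 -1.   ] F [-1.1  0.6  0.5] w 0.0943 g 0.0
delta cm [-0.17 -0.13  9.42] turn z -0.0028
```

View pics/c3.png

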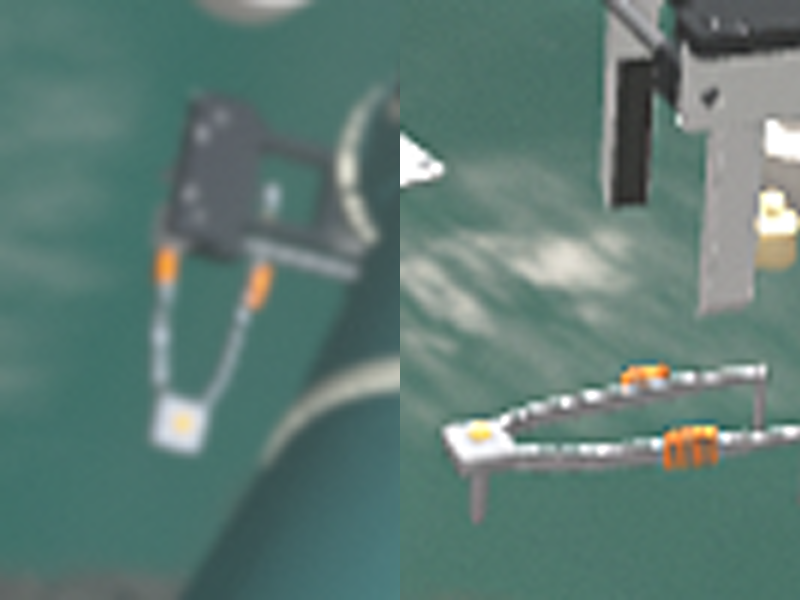

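```bash
python3 - <<'E'
from m import *
p=np.array([.5275,-.2713,.1132]); y=np.array([.25,.968,0]); 
for sgn in(1,-1): print(proj(s,p+sgn*.053*y).round(1))
for sgn in(1,-1): print([proj(s,p+sgn*a*y+b*np.array([.968,-.25,0])).round(1).tolist() for a in(.047,.0595) for b in(-.008,.008)])
E
```

```text
[383.3 244.5]
[399.8 263.9]
[[381.2, 245.9], [387.0, 245.1], [379.5, 243.8], [385.2, 243.0]]
[[395.7, 263.1], [401.9, 262.3], [397.8, 265.6], [404.0, 264.7]]
```

Request:
send_rows --plan "0 0 3 0 0 0;-0.1 -0.1 3 0 0 0;-0.1 0 2.4 0 0 0;0 0 1.0 0 0 0;0 0 0 0 0 0"

```text
time_s: 3.8
eef_pos: [0.5308, -0.27, 0.0301]
ee_rot: [0.124, 0.992, 0.0, 0.0]
wrist_force: [0.1, -0.0, -0.1]
width: 0.094
grasp_force: 0.0
```

```bash
python3 - <<'E'
from m import *
to((.5285,-.273,.027),-.25)
a=cam('top')['image'];b=cam('side')['image']
R=lambda i,k:cv2.resize(i,None,fx=k,fy=k,interpolation=cv2.INTER_CUBIC)
o=np.zeros((600,800,3),np.uint8); o[:,:300]=R(a[165:265,430:480],6)[:600,:300]; o[:,300:]=R(b[230:305,347:410],8)[:600,:500]; save('c4.png',o)
E
```

```text
t 3.8 pos [ 0.5308 -0.27    0.0301] head 1.3217 tilt z [ 0.  0. -1.] F [ 0.1 -0.  -0.1] w 0.094 g 0.0
delta cm [ 0.15 -0.35  0.31] turn z 0.0009
```

View pics/c4.png

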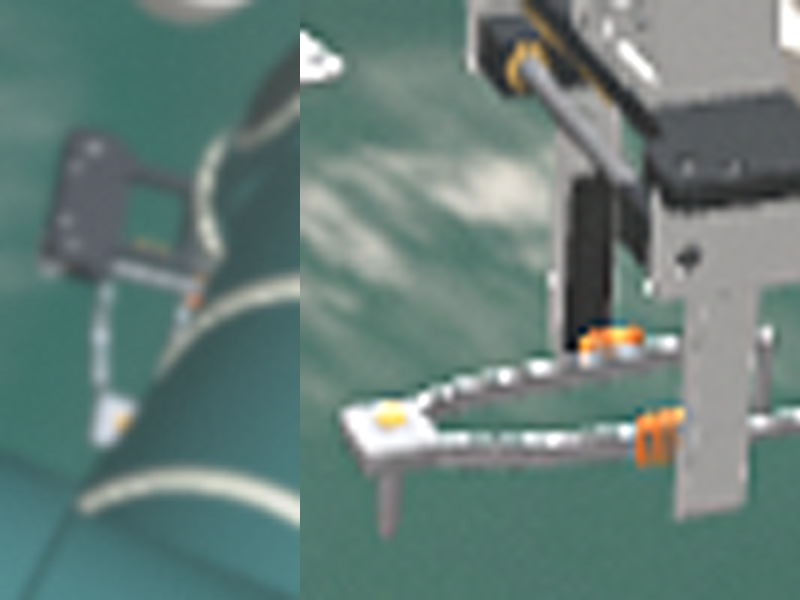

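The side view shows the fingers straddling the grips, with the pads about 4 mm too far towards the tips. I correct that, then close.

Request:
send_rows --plan "0.4 -0.2 0.3 0 0 0;0 0 0 0 0 0;0 0 0 0 0 0"

```text
time_s: 4.28
eef_pos: [0.5262, -0.2716, 0.0267]
ee_rot: [0.125, 0.992, -0.0, 0.0]
wrist_force: [0.1, 0.0, -0.0]
width: 0.0942
grasp_force: 0.0
```

Request:
send_rows --plan "0 0 0 0 0 0;0 0 0 0 0 0;0 0 0 0 0 0;0 0 0 0 0 0;0 0 0 0 0 0" --claw 54

```text
time_s: 4.9
eef_pos: [0.5262, -0.2716, 0.0266]
ee_rot: [0.125, 0.992, -0.0, 0.0]
wrist_force: [1.0, -0.2, -0.6]
width: 0.0515
grasp_force: 6.9
```

Request:
send_rows --plan "0 0 0 0 0 0;0 0 0 0 0 0;0 0 0 0 0 0;0 0 0 0 0 0" --claw 46

```text
time_s: 5.4
eef_pos: [0.5261, -0.2715, 0.0265]
ee_rot: [0.125, 0.992, -0.0, 0.0]
wrist_force: [0.7, 0.4, 0.8]
width: 0.0434
grasp_force: 10.4
```

Request:
send_rows --plan "0 0 -1 0 0 0;0 0 -2 0 0 0;0 0 -3 0 0 0;0 0 -2 0 0 0;0 0 0 0 0 0"

```text
time_s: 6.02
eef_pos: [0.5269, -0.2717, 0.1083]
ee_rot: [0.124, 0.992, -0.0, 0.001]
wrist_force: [0.3, 0.7, -2.7]
width: 0.0436
grasp_force: 10.0
```

```bash
python3 - <<'E'
from m import *
Y=np.array([-.028]); yaw=-.028; H=np.array([.4445,.0868])
tg=H+.085*np.array([np.cos(yaw),np.sin(yaw)]); print(tg)
to((*tg,.1065),yaw)
c=cam('top'); print('top yellow',blobs(c['image'],(15,50,150),(35,255,255),(435,215,475,250)))
c=cam('side'); print('side',[(p,a,onz(c,*p,.126)) for p,a in blobs(c['image'],(15,50,120),(35,255,255),(335,235,375,290),2)])
R=lambda i,k:cv2.resize(i,None,fx=k,fy=k,interpolation=cv2.INTER_CUBIC)
save('c5.png',R(c['image'][215:315,340:440],6))
E
```

```text
[0.52946668 0.08442031]
t 6.03 pos [ 0.5269 -0.2717  0.1083] head 1.3212 tilt z [ 0.003 -0.001 -1.   ] F [ 0.3  0.7 -2.7] w 0.0436 g 10.0
delta cm [ 8.56 34.57  0.16] turn z -0.2216
top yellow [(array([459.20685841, 233.11615044]), np.float64(7.0625))]
side [(array([358.3359375, 253.2140625]), np.float64(10.0), array([ 0.44481547, -0.24797115,  0.126     ]))]
```

View pics/c5.png

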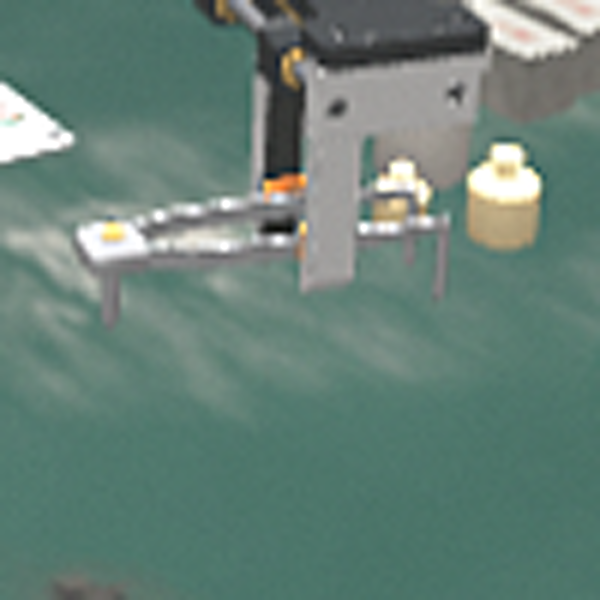

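Lifted level. The dot is visible in the side view at (358.3,253.2). Now I carry the tongs to the gauge.

Request:
send_rows --plan "0.5 2.2 0 0 0 0;1.1 4.3 0 0 0 0;1.3 5.2 0 0 0 0;1.3 5.2 0 0 0 0;1.3 5.2 0 0 0 0"

```text
time_s: 6.75
eef_pos: [0.5267, -0.042, 0.1056]
ee_rot: [0.125, 0.992, -0.0, -0.001]
wrist_force: [1.3, 0.1, -0.8]
width: 0.0431
grasp_force: 10.0
```

Request:
send_rows --plan "1.3 5.2 0 0 0 0;1.1 4.3 0 0 0 0;0.6 2.9 0 0 0 -0.07;0 0 0 0 0 -0.15;0 0 0 0 0 0"

```text
time_s: 7.38
eef_pos: [0.529, 0.0832, 0.1061]
ee_rot: [0.014, 1.0, -0.0, -0.0]
wrist_force: [-0.5, -0.7, -1.0]
width: 0.0429
grasp_force: 10.0
```

```bash
python3 - <<'E'
from m import *
yaw=-.028; H=np.array([.4445,.0868])
tg=H+.085*np.array([np.cos(yaw),np.sin(yaw)])
to((*tg,.1065),yaw)
a=cam('top');c=cam('side')
print('top',blobs(a['image'],(15,50,150),(35,255,255),(330,215,370,250),2))
print('side',blobs(c['image'],(15,50,120),(35,255,255),(270,185,320,240),2))
R=lambda i,k:cv2.resize(i,None,fx=k,fy=k,interpolation=cv2.INTER_CUBIC)
o=np.zeros((600,800,3),np.uint8); o[:,:300]=R(a['image'][165:265,320:370],6)[:600,:300]; o[:,300:]=R(c['image'][170:270,270:354],6)[:600,:500]; save('c6.png',o)
E
```

```text
t 7.38 pos [0.529  0.0832 0.1061] head 1.542 tilt z [-0.001 -0.    -1.   ] F [-0.5 -0.7 -1. ] w 0.0429 g 10.0
delta cm [-0.04  0.12 -0.04] turn z -0.0008
top []
side [(array([280.48688811, 197.84248252]), np.float64(44.6875)), (array([318.6625 , 201.01875]), np.float64(2.5)), (array([297.02115385, 207.975     ]), np.float64(4.0625))]
```

View pics/c6.png

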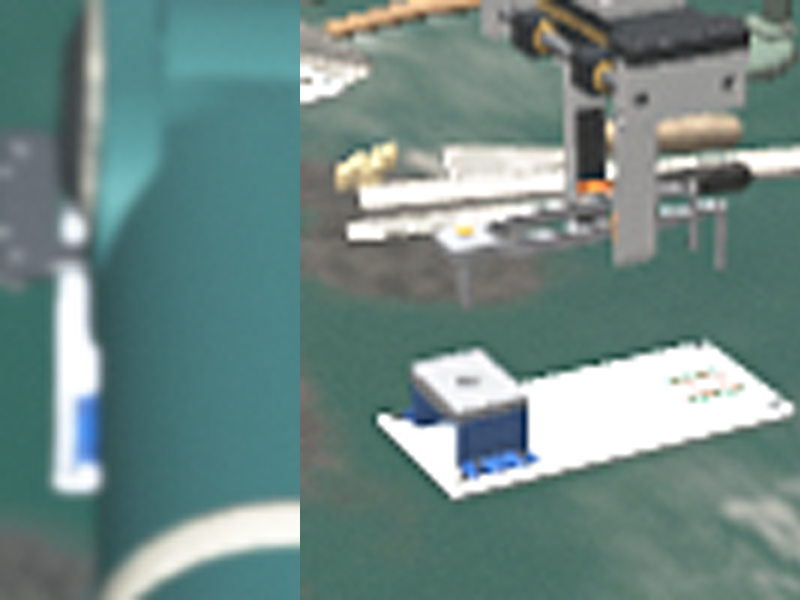

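The tongs hang over the bracket. The side view shows the dot at (297.0,208.0), the stud's end at about (297.7,220.8) and the hole at (297.5,233.2). The top view is hidden by the arm. I lower the stud's end to just above the bracket and compare again.

Request:
send_rows --plan "0 0.1 1.5 0 0 0;0 0 1.5 0 0 0;0 0 0 0 0 0;0 0 0 0 0 0"

```text
time_s: 7.98
eef_pos: [0.5291, 0.0846, 0.0764]
ee_rot: [0.015, 1.0, -0.0, -0.0]
wrist_force: [1.0, 0.8, -1.2]
width: 0.0436
grasp_force: 10.0
```

```bash
python3 - <<'E'
from m import *
np.set_printoptions(precision=4,suppress=True)
to((.5295,.0845,.0765),-.028)
z0=arm.observe()['eef_pos'][2]-.027
L=[cam('side') for _ in range(4)]; im=np.mean([l['image'] for l in L],0).astype(np.uint8)
d0=blobs(s['image'],(15,50,150),(35,255,255),(345,270,370,292),2); print('bench dot',d0,[onz(s,*p,.043) for p,_ in d0])
d=blobs(im,(15,50,120),(35,255,255),(285,205,310,235),2); print('now dot',d,[onz(s,*p,z0+.043) for p,_ in d])
print('hole',onz(s,297.5,233.2,.04), 'proj of top hole in side',proj(s,onz(t,344.71,235.77,.04)),'top dot .043',onz(t,449.97,235.06,.043))
# dark hole centroid in original side image
r=cv2.cvtColor(s['image'],cv2.COLOR_RGB2GRAY)[229:238,290:305]; print(r); 
R=lambda i,k:cv2.resize(i,None,fx=k,fy=k,interpolation=cv2.INTER_CUBIC)
o=np.concatenate([R(s['image'][205:245,280:320],10)]*1+[R(im[205:245,280:320],10)],1); save('c7.png',o)
E
```

```text
t 7.97 pos [0.5291 0.0846 0.0764] head 1.5405 tilt z [-0. -0. -1.] F [ 1.   0.8 -1.2] w 0.0436 g 10.0
delta cm [-0.04 -0.01 -0.01] turn z -0.0023
bench dot [(array([357.9237, 281.5109]), np.float64(9.3125))] [array([ 0.4483, -0.2444,  0.043 ])]
now dot [(array([297.0158, 216.3078]), np.float64(7.4375))] [array([0.4492, 0.1006, 0.0924])]
hole [0.4444 0.0906 0.04  ] proj of top hole in side [298.6226 233.6719] top dot .043 [ 0.4485 -0.2522  0.043 ]
[[ 79  97 126 157 191 192 218 220 234 253 234 150  90  89  94]
 [192 204 219 235 248 249 246 243 242 242 247 233 149  89  88]
 [254 250 244 242 240 241 243 241 240 240 240 248 231 176  97]
 [233 245 242 239 238 239 222 219 222 224 233 240 246 243 181]
 [151 226 245 241 239 240 155 139 156 177 228 238 239 245 241]
 [117 152 227 245 242 244 211 203 206 219 240 240 238 240 245]
 [109 117 153 228 246 243 243 245 245 244 244 244 244 245 248]
 [ 82 110 117 154 229 246 244 243 244 247 251 236 235 228 217]
 [ 71  81 111 118 154 232 252 235 233 227 222 168 161 139 111]]
```

View pics/c7.png

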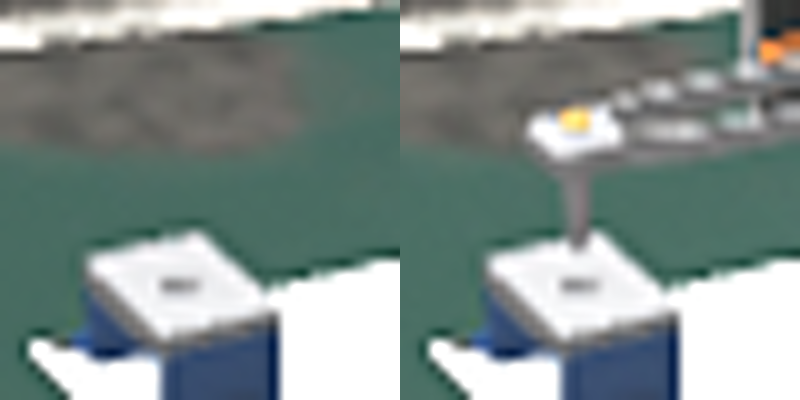

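```bash
python3 - <<'E'
from m import *
np.set_printoptions(precision=4,suppress=True)
z0=.0764-.0265
for h in(.043,.045,.047):
    P=onz(s,297.02,216.3,z0+h); B=onz(s,357.92,281.51,h)
    print(h,'now',P[:2],'stud px',proj(s,[*P[:2],z0]),'bench',B[:2],'studpx',proj(s,[*B[:2],0]))
hs=onz(s,297.4,233.05,.04); print('hole side',hs,'px above hole at z0',proj(s,[*hs[:2],z0]),'dpx per cm y',proj(s,[*(hs[:2]+[0,.01]),z0])-proj(s,[*hs[:2],z0]))
# bracket top outline centroid, side, original image
k=8;r=cv2.resize(s['image'][224:242,284:312],None,fx=k,fy=k,interpolation=cv2.INTER_CUBIC)
g=cv2.cvtColor(r,cv2.COLOR_RGB2GRAY)
im=cam('side')['image']
g2=cv2.cvtColor(im,cv2.COLOR_RGB2GRAY)[218:238,290:306]; print(g2)
b=cv2.cvtColor(s['image'],cv2.COLOR_RGB2GRAY)[278:300,350:368]; print(b)
E
```

```text
0.043 now [0.4488 0.0996] stud px [297.3963 228.9494] bench [ 0.4483 -0.2444] studpx [357.5178 296.0131]
0.045 now [0.4468 0.0954] stud px [297.4151 229.5773] bench [ 0.4465 -0.2471] studpx [357.4979 296.7262]
0.047 now [0.4448 0.0912] stud px [297.4339 230.2089] bench [ 0.4446 -0.2498] studpx [357.4779 297.4429]
hole side [0.4446 0.0917 0.04  ] px above hole at z0 [297.3136 230.1652] dpx per cm y [-1.4218 -1.1825]
[[112 106 135 222 255 255 242 226 220 247 250 255 153 134 163 194]
 [103 103 112 137 209 252 250 242 232 218 201 185 124 110 106 123]
 [101 101 104 119 131 193 203 175 140 121 111 114 121 127 127 125]
 [104 104 101 105 114 120 130 124 119 113 111 112 109 117 115 108]
 [101 104 103 101 102 118 121 117 116 108 104 103 101 100 102 103]
 [ 99 103 101 100 100  98 117 129 116 103 100 101 102 102 101  99]
 [100 100 102 102 101  95 120 133 116 102  99 101 100 101 100 100]
 [100 100 102 100 101  97 116 130 116 103  99 100 101 100 101 101]
 [103 101  98 100 100  95 109 127 115  99  96 100 101 100 104 100]
 [100  99  98  98  97  96 104 122 108  93  90  96 100 102 100 100]
 [ 94  93  
[... 1610 characters left out ...]
101 100 101 102 100 101]
 [102 101 101 101 101  99 104 126 118 104 101 101 100 101 101 100 101 101]
 [101 102 101 101 102 100 104 124 116 103 100 100 101 100 101 101 101 101]
 [101 101 100 101 101 100 104 122 114 103  99 101 101 101 100 100 100 101]
 [101 101 101 100 100  99 104 122 114 102 100 100 100 100 100 101 100 100]
 [101 101 100 101 100 101 103 123 114 100 100 101 100 101 100 100 100 101]
 [102 100 100 101 100  99 100 118 106 100 100 100 101 101  99 100  99 101]
 [101 100 101 100  99 102 100 106 101  99 100 100 101 100 101 100 100 100]
 [100 100 101 101  99 101 100 100  99 101 100 100 101  99 100  99 100  99]
 [100 100 100 101 100 100 100 100 100 100 100 100 100 100 100  99 100  99]]
```

Request:
send_rows --plan "0.3 -0.25 0 0 0 0;0 0 0.4 0 0 0;0 0 0.4 0 0 0;0 0 0 0 0 0"

```text
time_s: 8.72
eef_pos: [0.5258, 0.0824, 0.0681]
ee_rot: [0.015, 1.0, -0.0, -0.0]
wrist_force: [0.0, -0.4, -0.7]
width: 0.0435
grasp_force: 10.0
```

Request:
send_rows --plan "0 0 0.3 0 0 0;0 0 0.2 0 0 0;0 0 0 0 0 0"

```text
time_s: 9.1
eef_pos: [0.5259, 0.0824, 0.0633]
ee_rot: [0.015, 1.0, -0.0, -0.0]
wrist_force: [-0.0, -0.8, -1.1]
width: 0.0435
grasp_force: 10.0
```

```bash
python3 - <<'E'
from m import *
to((.5262,.082,.0365),-.028)
im=cam('side')['image']
d=blobs(im,(15,50,120),(35,255,255),(285,205,310,235),2); print('dot',d)
print(cv2.cvtColor(im,cv2.COLOR_RGB2GRAY)[222:238,290:306])
E
```

```text
t 9.1 pos [0.5259 0.0824 0.0633] head 1.541 tilt z [-0. -0. -1.] F [-0.  -0.8 -1.1] w 0.0435 g 10.0
delta cm [-0.03 -0.04  2.68] turn z -0.0018
dot [(array([296.5141129 , 220.60483871]), np.float64(7.75))]
[[ 98  85 229 255 255 238 213 221 235 252 251 220 163 144 166 148]
 [ 99  97 144 212 255 255 243 246 248 240 230 233 184 164 191 171]
 [100  96 119 135 213 241 232 207 194 167 130 118 115 123 126 127]
 [102  98 101 115 130 152 139 120 119 117 115 111 112 114 114 117]
 [ 98  99  95 100 112 121 123 119 111 107 105 102 100  96  94  96]
 [ 99  98  98  97  95 103 120 119 101  89  87  93  97 101  99  99]
 [ 97  93  89  86  85  76 126 119 113 198 154  97  95 100  99 100]
 [ 82  99 130 163 203 172 132 113 153 255 242 159  94  91  97 102]
 [199 211 228 240 255 254 150 102 175 252 254 238 156  94  91  99]
 [255 253 248 246 247 255 154  98 169 249 248 252 235 181 102  90]
 [237 249 246 243 244 254 150  97 153 232 239 244 250 247 188  98]
 [156 233 248 245 244 251 153 112 128 183 235 242 244 250 245 214]
 [120 159 233 249 246 248 221 215 214 227 244 243 243 244 249 255]
 [115 121 160 234 250 248 247 250 249 248 247 247 247 248 251 248]
 [ 86 113 123 158 234 250 248 246 249 250 254 240 239 232 225 198]
 [ 72  85 115 121 160 235 255 240 237 233 231 174 168 143 117 103]]
```

Request:
send_rows --plan "-0.1 0 0.4 0 0 0;0 0 0.3 0 0 0;0 0 0 0 0 0"

```text
time_s: 9.52
eef_pos: [0.5268, 0.0823, 0.0562]
ee_rot: [0.015, 1.0, -0.0, -0.0]
wrist_force: [-0.4, 0.7, -1.9]
width: 0.0435
grasp_force: 10.0
```

Request:
send_rows --plan "0 0 0.4 0 0 0;0 0 0.4 0 0 0;0 0 0 0 0 0"

```text
time_s: 9.9
eef_pos: [0.5268, 0.0823, 0.0481]
ee_rot: [0.015, 1.0, -0.0, -0.0]
wrist_force: [0.1, 0.7, -0.3]
width: 0.0436
grasp_force: 10.0
```

Request:
send_rows --plan "0 0 0.4 0 0 0;0 0 0.4 0 0 0;0 0 0 0 0 0"

```text
time_s: 10.28
eef_pos: [0.5268, 0.0823, 0.0401]
ee_rot: [0.015, 1.0, -0.0, -0.0]
wrist_force: [-0.0, -0.4, -0.9]
width: 0.0435
grasp_force: 10.0
```

Request:
send_rows --plan "0 0 0.2 0 0 0;0 0 0.1 0 0 0;0 0 0 0 0 0"

```text
time_s: 10.65
eef_pos: [0.527, 0.0824, 0.0374]
ee_rot: [0.015, 1.0, -0.0, 0.0]
wrist_force: [0.0, -0.3, -1.3]
width: 0.0433
grasp_force: 10.0
```

```bash
python3 - <<'E'
from m import *
to((.5268,.082,.0365),-.028)
im=cam('side')['image']
d=blobs(im,(15,50,120),(35,255,255),(280,210,315,240),2); print('dot',d,[onz(s,*p,.0545) for p,_ in d])
save('c8.png',cv2.resize(im[205:265,280:380],None,fx=8,fy=8,interpolation=cv2.INTER_CUBIC))
E
```

```text
t 10.65 pos [0.527  0.0824 0.0374] head 1.541 tilt z [ 0. -0. -1.] F [ 0.  -0.3 -1.3] w 0.0433 g 10.0
delta cm [ 0.02 -0.04  0.09] turn z -0.0018
dot [(array([296.98684211, 228.4627193 ]), np.float64(7.125))] [array([0.44497385, 0.09451696, 0.0545    ])]
```

View pics/c8.png

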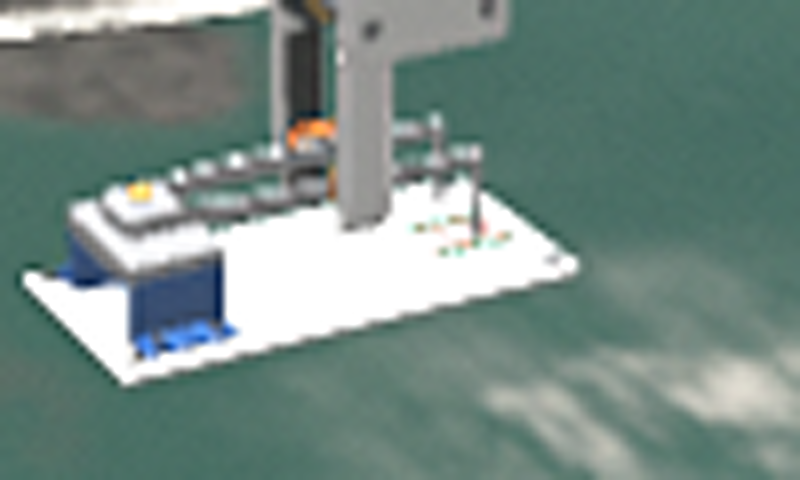

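The side view shows the head on the bracket, with the dot at (297.0,228.5), and the right tip ending at about (339.3,234.7), close to its green mark. I check the tips against the marks numerically while trimming the squeeze and seating.

Request:
send_rows --plan "0 0 0.1 0 0 0;0 0 0 0 0 0;0 0 0 0 0 0" --claw 45

```text
time_s: 11.08
eef_pos: [0.527, 0.0824, 0.0365]
ee_rot: [0.015, 1.0, -0.0, 0.0]
wrist_force: [-0.0, -0.2, -1.3]
width: 0.0426
grasp_force: 10.7
```

```bash
python3 - <<'E'
from m import *
np.set_printoptions(precision=4,suppress=True,linewidth=200)
to((.527,.0824,.0365),-.028)
im=cam('side')['image']
# expected side px of marks/tips, gauge pose in side frame
H=np.array([.4446,.0917]); yaw=-.028; ux=np.array([np.cos(yaw),np.sin(yaw)]); uy=np.array([-ux[1],ux[0]])
for y in(14,-14,6,-6,0):
    q=H+.14*ux+y/1000*uy; print(y,'mark',proj(s,[*q,.005]).round(2),'tip@.01',proj(s,[*q,.01]).round(2))
for c in (1,0): print('G-R' if c else 'gray'); A=s['image'].astype(int)[227:241,328:350]; print((A[...,1]-A[...,0]) if c else cv2.cvtColor(s['image'],cv2.COLOR_RGB2GRAY)[227:241,328:350])
print('now'); print(cv2.cvtColor(im,cv2.COLOR_RGB2GRAY)[217:241,328:350])
E
```

```text
t 11.07 pos [0.527  0.0824 0.0365] head 1.5411 tilt z [ 0. -0. -1.] F [-0.  -0.2 -1.3] w 0.0426 g 10.7
delta cm [0. 0. 0.] turn z -0.0017
14 mark [334.58 232.35] tip@.01 [334.58 230.98]
-14 mark [338.77 235.62] tip@.01 [338.78 234.23]
6 mark [335.76 233.27] tip@.01 [335.77 231.89]
-6 mark [337.56 234.68] tip@.01 [337.57 233.29]
0 mark [336.66 233.97] tip@.01 [336.67 232.59]
G-R
[[ 34  35  37  39  40  23  22  16  16  11  20  33  35  34  34  35  33  34  33  34  35  35]
 [ 33  24  24   0   0   0   0   0  -1   0   0   4  26  38  35  35  35  35  34  34  35  34]
 [  0   0   0   0   0   0   0   0   0   0   0   0   0  21  38  36  36  36  35  36  35  34]
 [  0   0   0   0   0   0   0   0   0   0   0   0   0   0  17  33  36  36  35  35  35  36]
 [  0   0   0   0   0   0   0   0   0   0  30  12   0   0   0   3  25  37  35  34  34  35]
 [  0   0   0   0   0  16  36  28   2 -15  -9  -5 -15   0   0   0   0  19  37  37  35  34]
 [  0   0   4  36   2   9 -27  -8  -6   0   0 -12 -20   0   0   0   0   0  18  35  36  34]
 [  0   0   0   2  -7   0   0 -16   0   0   0 -10 -22   0 -35   9   0   0   0   4 
[... 3324 characters left out ...]
0 235 254 255 239 110 246 255 255 255 255 255 192  94  90  98]
 [255 255 255 253 252 255 255 247 255 255 251 128 239 245 210 185 255 255 255 250 115  87]
 [255 255 255 255 255 255 255 247 236 200 205 119 241 220 221 246 255 255 255 255 255 172]
 [255 255 255 255 255 255 238 171 238 200 252 254 255 255 255 255 255 255 255 255 255 211]
 [255 255 255 255 255 255 255 255 255 255 255 255 255 255 255 255 255 255 255 255 199 181]
 [255 255 255 255 255 255 255 255 255 255 255 255 255 255 255 255 255 255 255 255 255 242]
 [255 255 255 255 255 255 255 255 255 255 255 255 255 255 255 255 255 255 255 255 255 246]
 [255 255 255 255 255 255 255 255 255 255 255 255 255 255 255 255 255 242 168 129 117 105]]
```

The marks appear in the side view at about (334.6,232.4) and (338.8,235.6). The tips project to u = 334.8 and 338.95, against the 334.6 and 338.8 expected, a gap of about 28 mm. I make a last small seating push, then let it settle.

Request:
send_rows --plan "0 0.05 0.05 0 0 0;0 0 0.05 0 0 0;0 0 0 0 0 0;0 0 0 0 0 0;0 0 0 0 0 0"

```text
time_s: 11.75
eef_pos: [0.5271, 0.0829, 0.0355]
ee_rot: [0.015, 1.0, -0.0, 0.0]
wrist_force: [0.1, 0.2, -1.2]
width: 0.0426
grasp_force: 10.7
```

```bash
python3 - <<'E'
from m import *
np.set_printoptions(precision=3,suppress=True,linewidth=200)
to((.527,.0824,.0365),-.028); print(arm.observe()['ft_torque'])
im=np.mean([cam('side')['image'] for _ in range(4)],0).astype(np.uint8)
d=blobs(im,(15,50,120),(35,255,255),(280,210,315,240),2); print('dot',d)
print((cv2.cvtColor(im,cv2.COLOR_RGB2GRAY).astype(int)-cv2.cvtColor(s['image'],cv2.COLOR_RGB2GRAY))[227:238,331:343])
E
```

```text
t 11.75 pos [0.527 0.083 0.035] head 1.541 tilt z [ 0. -0. -1.] F [ 0.1  0.2 -1.2] w 0.0426 g 10.7
delta cm [ 0.01 -0.05 -0.1 ] turn z -0.0018
[-0.004 -0.065 -0.02 ]
dot [(array([296.983, 228.581]), np.float64(6.0625))]
[[  15   10   11  -47  -88  -13    9   22   27   10    3    2]
 [   0    0    0  -85  -86   -6    0    0 -115  -29    8    3]
 [   0    0    0  -65  -31    0    0    0 -136    0   11    4]
 [   0    0    0  -68  -37    0    0  -18 -157    0    0    7]
 [   0    0    0  -56  -23    0    0  -30 -120    0    0    0]
 [   0    0    6  -29    5   10   19 -106  -69   12    0    0]
 [   5    7    7    8    5    3    0  -65  -84    6    0    0]
 [   3    2    0    0    3    0    0  -39 -101    3    7    6]
 [   0    0    0    0    2    5   12  -30  -29    8    8    5]
 [   0    0    0    5    8    5    7    5    5    0    0    0]
 [   0    0    0    0    1    0    0    0    0    0    0    0]]
```

The dot stopped dropping, so the head is seated. Both tips lie within about 0.2 px of their expected columns, so I hand in.

```bash
python3 -c "
from rig import arm
print(arm.finish_job())"
```

```text
the job is handed in; nothing more can be done
None
```

I handed the job in at about 12 s with the head seated on the small gauge's bracket and the gripper holding the tongs at 42.6 mm with about 10.7 N; by my side-view measurement both tips are over their green marks. The hand-in returned no verdict, and the arm hid the top view, so stud centring and tip y are good to only about 2 mm.

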